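# Shim the rocking dial comparator stand

## Robot

A 6-joint arm with a two-finger parallel gripper is mounted at the origin on a cart in front of the work surface, level with it; the furniture and walls round the work are solid. World frame = base frame: x ahead of the robot, y to its left, z up, the work surface at z = 0. Lengths are in m, angles in degrees, forces in N, time in s.
With the tool pointing down it reaches from about 0.35 to 0.975 m from the base axis. Payload 17.4 kg.
Tool frame: the origin (TCP) lies midway between the tips of the shut fingers; the grasp point (between the pads) lies 19 mm behind it (ctrl.grip_depth is the distance from the TCP to the grasp point, in m); z points along the fingers, y is the direction in which the jaws open and shut (so a half turn about z gives the same grasp; the last joint's range is limited). The gripper opens to 85 mm and grips with 20 to 120 N. Pads are 22 mm wide; open, the fingers measure 114 mm over their backs; the gripper's body (76 mm by 85 mm) begins 54 mm behind the grasp point. The pads swing forward as they close: fully open they stand 13 mm farther back than shut.
Start: joints at [-74.473, 6.646, 82.598, -0, 90.757, -2.166], TCP at [0.205, -0.643, 0.202] pointing down, gripper open.
Joint ranges: [-162.19, 162.19], [-47.58, 125.68], [4.15, 143.07], [-65.23, 245.23], [0.69, 171.88], [-170.13, 170.13]. Speed limits (degrees/s): [108.29, 108.29, 127.2, 180, 180, 180].

## Interface

Orientations are given as [roll, pitch, yaw] about the fixed x, y, z axes, in that order (R = Rz(yaw) Ry(pitch) Rx(roll)).
In Python, from plant import ctrl gives the robot as it stands.
- The arm moves only by the tool drive_tool, never from a script. Its argument "deltas" is text: rows parted by semicolons, each of 6 numbers parted by spaces: the shift along the tool's x, y, z in m, then the turn, a rotation vector about the tool's x, y, z in degrees. In form: tx ty tz wx wy wz; .... A call has 1 to 12 rows; each row shifts and turns the pose as measured when the row begins, along the tool's axes as they then stand; what a row does not reach is not made up. A row lasts 1/10 s, in which the tool goes at most 50 mm and 8.59 degrees, less where a joint would pass 70% of its speed; a pose out of reach is approached as far as the arm can. A call is refused whole if a number of a shift passes 0.05 or a number of a turn 8.59, either way. A call with a gripper value outside its range is refused whole. "grip" is the finger opening in m, from 0 to 0.0854, set as the call begins (left out, the last holds). The fingers move at their own pace and stop on an object; the grip force is fixed at half the most. Time passes only in rows, so rows that do not move let the fingers close. It gives the time, the measured TCP pose, the force and the opening at its end, in the units of the state.
- ctrl.get_state(): the state, without advancing time (a new reading comes with each control period).
- ctrl.snapshot(name): name is "scene" or "side" or "wrist"; returns a dict with "pixels" (384x512x3 uint8, red, green, blue), "range_z" (384x512 float32, m along the optical axis (not along the pixel's ray), 0 where there is no reading), "intrinsics" (3x3 intrinsics, pixels), "rvec" (rotation vector, rad) and "tvec" (3), from world to camera coordinates, as OpenCV has them. Camera axes: x right, y down, z forward; pixel columns grow to the right and rows downward; lengths in m; the calibration is good to about 2 mm. A picture is of the moment at which its call begins.
- ctrl.sign_off(): hands the job in, once; it reports no verdict.
Trained networks look in a picture, given as the dict that the camera call returned (one of the last four; its "shot" number tells which), for a name from the list of things; names that differ only in an ending like _2 or _b are one class to them, and where a whole thing is asked for, a point or a joint stands for the part that bears it (a point fixed in the world has none). Each returns a list of dicts, best first, with "p" (0 to 1); they miss things now and then, are a little off and sometimes report something else, mostly with a low value. They report only what shows in the picture. A call takes as long as a camera call. They do not tell look-alikes from the thing itself.
- ctrl.boxes_of(picture, target): "box" ([centre column, centre row, width, height] as shares, 0 to 1, of the picture: columns of its width, rows of its height, round what is visible of it).
- ctrl.outline_of(picture, target): "mask" (384x512 bool, what is visible of it) and "box" ([centre column, centre row, width, height] as shares, 0 to 1, of the picture: columns of its width, rows of its height, round what is visible of it).
The state is a dict: "t": time; "qpos": joint angles; "joint_vel": joint speeds; "effort": joint torques, N m; "eef_pos": TCP position; "tcp_rot": TCP orientation; "contact_force": force on the tool from outside, world axes, zero at the start; "moment": the same for the moment, N m; "gripper_width": opening from 0.0 (shut) to 1.0 (fully open).
Only numpy, scipy, OpenCV 4.12 (cv2) and the standard library are available. Lean on these libraries where they do the work, as an engineer would, in place of code of your own. Each camera call takes 0.05 s, during which the arm holds its last target. There are 200 camera calls.

## Task

The dial comparator stand rocks because its near right foot, beside the brass wedge, is too short. Push the wedge along the bench under that foot with your fingertips until the stand is level and sits firmly on all four feet, then press down firmly on the corner diagonally opposite (far left) to check that it no longer rocks, and take your hand away. Only push: do not lift the wedge or the stand, do not shove the stand along the bench, do not touch the column or dial gauge, and leave the other things where they are.

Things in the scene. Friction and masses are not known exactly. Their poses are not given: they have to be found in the camera images.
- stand: Dial comparator stand, 2.7 kg: grey base 146 mm (its x) by 220 mm (its y) by 22 mm on four steel feet at x = +-55, y = +-90 mm. Origin: centre of the base at the level of the sound soles (bench height when level); z up, -x side faces the robot, -y end (right) carries the column. It starts leaning 4 degrees onto the short foot, far left foot about 7 mm in the air; level = tilt 0.
- gauge: Upright steel column with clamp arm and dial gauge, fixed to the stand (column 22 mm thick, at x = 0, y = -68 mm of the stand, top 230 mm high; arm top 211 mm). Same origin and axes as the stand. Not to be touched.
- dial (a point): Centre of the gauge's dial, 55 mm across, facing the stand's -x side, 148 mm above the bench over the middle of the base.
- short_foot (a point): Centre of the sole of the near right foot (stand x = -55, y = -90 mm), 7 mm shorter than the other three: the stand is level when this sole is 7 mm above the bench. The sole is 12 mm across and bevelled out to 28 mm over the lowest 3 mm, so that the wedge's toe can run under. The underside of the base is 15 mm above this sole.
- check_corner (a point): Centre of the top of the flat round boss, 26 mm across, on the far left corner (stand x = 55, y = 90 mm), 48 mm above the bench when the stand is level: the place to press at the end, with about 15 to 20 N (counts from 6 N).
- wedge: Loose brass wedge, 0.22 kg, 90 mm long, 44 mm wide, top rising evenly from 1 mm at the toe to 15.4 mm at the tail. Origin: centre of its underside; +y points to the toe, z up. It lies flat off the stand's right end, toe towards the short foot, to be pushed along the stand's +y. The stand is level when the wedge's origin is 13 mm short of the foot's centre in that direction; 4 mm more makes it firm.
- wedge_tail (a point): Centre of the wedge's upright flat tail face (44 mm wide, 15.4 mm high), 7 mm above the bench: the place to push. Pushing under the foot takes about 5 to 8 N; once the last foot is down the resistance rises to 10 to 17 N and further pushing begins to slide the stand. The wedge stays where it is left.
- setup_block: Ground steel setup block 35 x 50 x 40 mm standing behind the stand; origin at the centre of its underside. Leave alone.
- nut_a: Hexagon nut 24 x 27 x 13 mm lying behind the stand; origin at the centre of its underside. Leave alone.
- nut_b: Hexagon nut 20 x 23 x 13 mm lying behind the stand; origin at the centre of its underside. Leave alone.
- pen_marker: Black and white marker pen 135 x 17 x 16 mm lying left of the stand; origin at the centre of its underside. Leave alone.
Things that resemble listed ones, but are neither listed nor needed, are in the scene too. Of the things that look like the wedge, take the one that is farthest to the robot's right at the start.

How it is judged (in metres and radians):
On the way, in this order (a step that is already met when the one before it is completed fails the run):
1. the wedge carries the short foot and the stand is level (angle between stand's own z axis and vertical below 0.012 rad and contact force between wedge and stand above 1 N and contact force between the fingers and stand below 0.5 N), for 0.2 s.
2. a fingertip presses the far left corner with more than 6 N and the stand stays level with the wedge still tight under the short foot (contact force between the fingers and stand above 6 N and horizontal distance between the grasp point and check_corner below 0.04 m and angle between stand's own z axis and vertical below 0.012 rad and contact force between wedge and stand above 1 N), for 0.1 s.
At the end, for the whole second after the job is handed in: The stand is at rest and level within 0.012 rad, the wedge lies on the bench under the short foot and carries it (more than 1 N), and the stand is within 30 mm of where it stood (angle between stand's own z axis and vertical below 0.012 rad and contact force between wedge and stand above 1 N and height (world z) of wedge below 0.004 m and horizontal distance between wedge and short_foot below 0.045 m and height (world z) of check_corner below 0.0505 m and distance of stand from where it was at the start of the episode below 0.03 m and linear speed of each of stand, wedge below 0.01 m/s); the robot touches nothing.
It fails at once if the wedge is lifted off the bench (12 mm) (height (world z) of wedge above 0.012 m).
It fails at once if the stand is lifted or tipped over (height (world z) of stand above 0.015 m or angle between stand's own z axis and vertical above 0.16 rad).
It fails at once if the stand is shoved more than 30 mm along the bench (distance of stand from where it was at the start of the episode above 0.03 m).
It fails at once if the column, its arm or the dial gauge is touched (contact force between any of the fingers, the arm and gauge above 1 N).
It fails at once if a bystander is moved more than 20 mm (distance of any of setup_block, nut_a, nut_b, pen_marker from where it was at the start of the episode above 0.02 m).
It also fails if it takes over 58 s, if anything falls off the work surface, if the arm or the gripper's body presses on something with over 40 N, if the wrist force passes 120 N, or if a joint passes its speed limit or range.

## Working session

There is one attempt and no reset: what is moved stays moved. The work goes in short steps, Python scripts to look and compute and a tool call to move; the robot and the scene stay as the last step left them, time stands still between calls to the robot, and variables do not carry over. Pictures are saved under pics/ and viewed, about 8 in all and at most 12, crops included, and the job is handed in when it is done.

Besides the shell and the picture viewer there is one more tool, called after "Emit:" as name(argument=value, ...) on one line, values as JSON. drive_tool: Moves the arm, as the interface text tells. Its arguments: {"type":"object","properties":{"deltas":{"type":"string"},"grip":{"type":"number"}},"required":["deltas"]}

```bash
mkdir -p pics; cat > h.py <<'E'
import numpy as np,cv2
from plant import ctrl
def world(p,mask=None):
    K=np.array(p["intrinsics"]);R=cv2.Rodrigues(np.array(p["rvec"],float))[0];t=np.array(p["tvec"],float).ravel()
    z=p["range_z"];v,u=np.mgrid[:z.shape[0],:z.shape[1]]
    c=np.stack([(u-K[0,2])/K[0,0]*z,(v-K[1,2])/K[1,1]*z,z],-1)
    w=(c-t)@R; w[z==0]=np.nan
    return w
def save(p,n,crop=None,s=1):
    im=p["pixels"][...,::-1]
    if crop: im=im[crop[1]:crop[3],crop[0]:crop[2]]
    cv2.imwrite("pics/"+n,cv2.resize(im,None,fx=s,fy=s,interpolation=cv2.INTER_CUBIC))
E
python3 - <<'E'
from h import *
print(ctrl.get_state())
ims=[]
for n in("scene","side"):
    p=ctrl.snapshot(n);ims.append(p["pixels"]);w=world(p)
    for t in("wedge","stand","short_foot","check_corner","wedge_tail","setup_block","nut_a","pen_marker"):
        for d in ctrl.outline_of(p,t)[:4]:
            q=w[d["mask"]];b=np.array(d["box"])*[512,384,512,384]
            print(n,t,round(d["p"],2),b.round(),np.nanmedian(q,0).round(3),np.nanmin(q,0).round(3),np.nanmax(q,0).round(3))
    np.savez(n+".npz",px=p["pixels"],w=w)
    save(p,n+".png",s=1.5)
E
```

```text
{'t': 0.0, 'qpos': array([-7.44753862e+01,  6.67431039e+00,  8.26359844e+01,  1.50493470e-03,
        9.07561395e+01, -2.16631557e+00]), 'joint_vel': array([-0.00723155, -0.02535848, -0.01391128,  0.03853354, -0.00492224,
        0.02003463]), 'effort': array([ 3.35610268e-03, -7.31985426e+01, -6.32491136e+01,  7.40827568e-05,
        6.05823967e-03,  2.33326301e-05]), 'eef_pos': array([ 0.20505392, -0.64286478,  0.20085742]), 'tcp_rot': array([-1.79933670e+02, -4.01498628e-03,  1.76909460e+01]), 'contact_force': array([-0.27933756,  0.03193424, -0.93617389]), 'moment': array([ 0.02390546, -0.02335361,  0.04397089]), 'gripper_width': 1.002783097514079}
scene wedge 0.76 [184. 257.  37.  24.] [ 0.376 -0.021  0.007] [ 0.332 -0.059 -0.004] [0.422 0.019 0.017]
scene wedge 0.63 [208. 306.  42.  29.] [ 0.382 -0.153  0.007] [ 0.336 -0.185 -0.005] [ 0.427 -0.12   0.017]
scene wedge 0.58 [273. 321.  35.  40.] [ 0.491 -0.244  0.008] [ 0.468 -0.284 -0.002] [ 0.515 -0.194  0.019]
scene stand 0.73 [265. 238.  94. 109.] [ 0.531 -0.119  0.046] [ 0.47  -0.188 -0.004] [0.64  0.052 0.228]
scene short_f
[... 1694 characters left out ...]
] [ 0.473 -0.458 -0.005] [0.755 0.045 0.229]
side wedge_tail 0.69 [326. 250.  30.  23.] [ 0.374 -0.008  0.008] [ 0.332 -0.06  -0.004] [0.429 0.027 0.018]
side wedge_tail 0.64 [349. 225.  32.  21.] [ 0.386 -0.146  0.008] [ 0.341 -0.183 -0.002] [ 0.431 -0.115  0.018]
side wedge_tail 0.59 [331. 195.  24.  27.] [ 0.492 -0.245  0.009] [ 0.471 -0.311 -0.004] [ 0.529 -0.171  0.034]
side setup_block 0.86 [210. 200.  18.  20.] [0.75  0.016 0.031] [ 0.739 -0.02  -0.001] [0.782 0.035 0.045]
side setup_block 0.38 [331. 194.  26.  24.] [ 0.49  -0.243  0.009] [ 0.471 -0.307 -0.003] [ 0.529 -0.165  0.036]
side pen_marker 0.56 [239. 293.  27.  42.] [0.464 0.246 0.014] [0.443 0.175 0.005] [0.491 0.302 0.02 ]
```

```bash
python3 - <<'E'
from h import *
for n in("scene","side"):
    w=np.load(n+".npz")["w"]
    x,y,z=w[...,0],w[...,1],w[...,2]
    m=(x>.44)&(x<.55)&(y>-.32)&(y<-.19)&(z>.003)&(z<.02)
    q=w[m]; r=cv2.minAreaRect(q[:,:2].astype(np.float32)*1000);print(n,"wedge",m.sum(),r)
    if m.sum()>30:
        A=np.c_[q[:,:2],np.ones(len(q))]
        c=np.linalg.lstsq(A,q[:,2],rcond=None)[0];print("slope",c,"dir",np.degrees(np.arctan2(-c[1],-c[0])))
    m=(x>.44)&(x<.66)&(y>-.21)&(y<.08)&(z>.022)&(z<.044)
    q=w[m]; r=cv2.minAreaRect(q[:,:2].astype(np.float32)*1000);print(n,"stand",m.sum(),r,cv2.boxPoints(r).round())
    A=np.c_[q[:,:2],np.ones(len(q))]
    for _ in range(8):
        c=np.linalg.lstsq(A,q[:,2],rcond=None)[0];e=q[:,2]-A@c;k=abs(e)<.003
        if k.sum()<50:break
        A,q=A[k],q[k]
    r=cv2.minAreaRect(q[:,:2].astype(np.float32)*1000);print("top",len(q),c,r,cv2.boxPoints(r).round())
E
```

```text
scene wedge 718 ((489.2357482910156, -246.30653381347656), (96.08768463134766, 89.94660186767578), 85.71858215332031)
slope [ 0.00888779 -0.12360663 -0.02631591] dir 94.11271002163443
scene stand 2452 ((549.122802734375, -75.23990631103516), (219.67359924316406, 146.15579223632812), 86.47503662109375) [[ 469. -180.]
 [ 615. -189.]
 [ 629.   30.]
 [ 483.   39.]]
top 1870 [0.05485444 0.03325641 0.01430226] ((548.4895629882812, -75.479248046875), (217.04896545410156, 144.3359375), 86.29379272460938) [[ 469. -179.]
 [ 613. -188.]
 [ 628.   28.]
 [ 483.   37.]]
side wedge 269 ((496.3049621582031, -255.82427978515625), (126.26731872558594, 103.93609619140625), 87.28607177734375)
slope [ 0.02517147 -0.06299831 -0.01864506] dir 111.77956985904254
side stand 1037 ((549.9453735351562, -69.63762664794922), (223.1500244140625, 145.7069549560547), 86.76233673095703) [[ 471. -177.]
 [ 616. -185.]
 [ 629.   38.]
 [ 484.   46.]]
top 503 [ 0.03980345 -0.00357331  0.01882627] ((550.1273193359375, -67.13330841064453), (219.3843536376953, 144.17144775390625), 87.36015319824219) [[ 473. -173.]
 [ 617. -180.]
 [ 627.   39.]
 [ 483.   46.]]
```

View pics/scene.png

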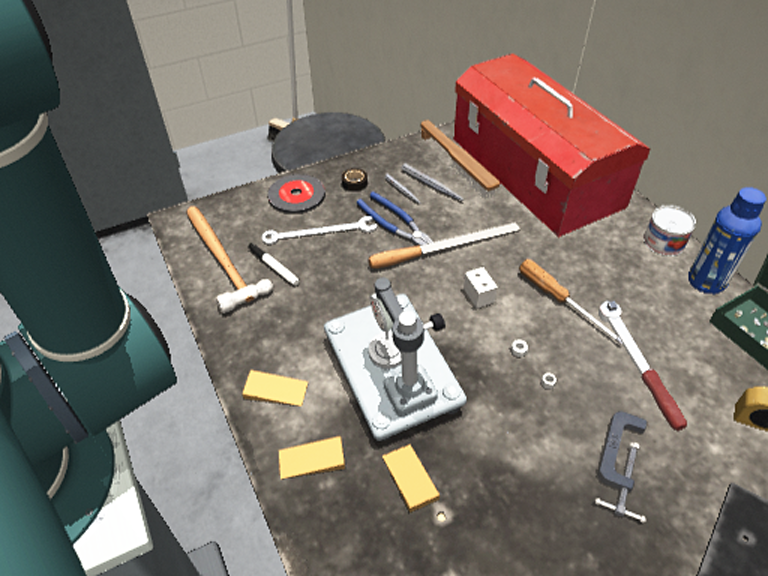

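```bash
python3 - <<'E'
import numpy as np,cv2
im=np.load("scene.npz")["px"][...,::-1][170:350,150:390]
cv2.imwrite("pics/c1.png",cv2.resize(im,None,fx=3.2,fy=3.2,interpolation=cv2.INTER_CUBIC))
E
```

```text
(no output)
```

View pics/c1.png

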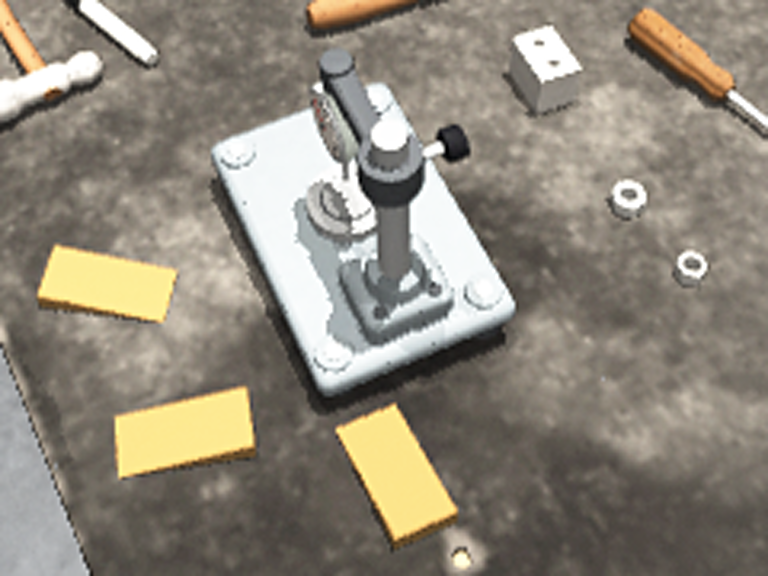

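The wedge candidates, as pixels in the 1.5x picture, are A (275,388), B (310,458) and C (412,477). C is the farthest right (y≈-0.245) and its toe faces the short foot, so I take C. In the crop it is at (397,475), and its thick tail is at the lower end. There is also a small bright spot at (440,517), behind the tail. I'll check that and refine the pose.

```bash
python3 - <<'E'
from h import *
d=np.load("scene.npz");w=d["w"];px=d["px"].astype(int)
x,y,z=w[...,0],w[...,1],w[...,2]
print("spot",w[343:348,290:297].reshape(-1,3).round(3)[::5])
m=(x>.44)&(x<.55)&(y>-.32)&(y<-.19)&(px[...,0]-px[...,2]>50)
n,l,s,c=cv2.connectedComponentsWithStats(m.astype(np.uint8));i=1+np.argmax(s[1:,4]);m=l==i
q=w[m];r=cv2.minAreaRect(q[:,:2].astype(np.float32)*1000);print(m.sum(),r,cv2.boxPoints(r).round())
A=np.c_[q[:,:2],np.ones(len(q))];k=q[:,2]>-1
k=(y[m]>-.28)
c=np.linalg.lstsq(A[k],q[k,2],rcond=None)[0];print(c,np.degrees(np.arctan2(-c[1],-c[0])))
E
```

```text
spot [[ 0.498 -0.3   -0.   ]
 [ 0.508 -0.302 -0.007]
 [ 0.503 -0.303 -0.005]
 [ 0.498 -0.305 -0.001]
 [ 0.508 -0.307 -0.006]
 [ 0.503 -0.307 -0.007]
 [ 0.497 -0.309 -0.001]]
898 ((494.6196594238281, -237.29348754882812), (92.88508605957031, 48.38022994995117), 87.02593231201172) [[ 468. -282.]
 [ 516. -285.]
 [ 521. -192.]
 [ 473. -190.]]
[-0.01560742 -0.15993263 -0.02318166] 84.42630027726605
```

Emit:
drive_tool(deltas="0 0 0 0 0 -8.59; 0 0 0 0 0 -8.59; 0 0 0 0 0 -8.59; 0 0 0 0 0 -8.59; 0 0 0 0 0 -8.59; 0 0 0 0 0 -8.59; 0 0 0 0 0 -8.59; 0 0 0 0 0 -8.59; 0 0 0 0 0 0", grip=0)

```text
t: 1.8
eef_pos: [0.2051, -0.6431, 0.2016]
tcp_rot: [180.0, 0.0, 87.0]
contact_force: [-0.9, 0.1, 0.4]
gripper_width: -0.001
```

Emit:
drive_tool(deltas="0.035 0.027 0 0 0 0; 0.035 0.027 0 0 0 0; 0.035 0.027 0 0 0 0; 0.035 0.027 0 0 0 0; 0.035 0.027 0 0 0 0; 0.035 0.027 0 0 0 0; 0.035 0.027 0 0 0 0; 0.035 0.027 0 0 0 0; 0.025 0.027 0 0 0 0; 0 0 0 0 0 0")

```text
t: 2.8
eef_pos: [0.4778, -0.346, 0.2015]
tcp_rot: [179.9, 0.0, 83.8]
contact_force: [-0.0, -0.8, -0.7]
gripper_width: -0.005
```

```bash
python3 - <<'E'
from h import *
s=ctrl.get_state();print(s["t"],s["eef_pos"],s["tcp_rot"],s["contact_force"])
p=ctrl.snapshot("wrist");w=world(p);np.savez("wrist.npz",px=p["pixels"],w=w)
save(p,"wrist1.png",s=1.3)
px=p["pixels"].astype(int);x,y,z=w[...,0],w[...,1],w[...,2]
m=(x>.44)&(x<.55)&(y>-.32)&(y<-.18)&(px[...,0]-px[...,2]>50)
n,l,s,c=cv2.connectedComponentsWithStats(m.astype(np.uint8));i=1+np.argmax(s[1:,4]);m=l==i
q=w[m];r=cv2.minAreaRect(q[:,:2].astype(np.float32)*1000);print(m.sum(),r,cv2.boxPoints(r).round())
m=(x>.44)&(x<.66)&(y>-.21)&(y<.08)&(z>.02)&(z<.046)
if m.sum()>50:
    q=w[m]; r=cv2.minAreaRect(q[:,:2].astype(np.float32)*1000);print("stand",m.sum(),r,cv2.boxPoints(r).round())
E
```

```text
2.8 [ 0.47775164 -0.34595237  0.20153195] [1.79906383e+02 2.09834489e-02 8.38103291e+01] [-0.03565601 -0.83233035 -0.69134897]
3588 ((494.702880859375, -235.7786865234375), (93.09439086914062, 47.75347137451172), 87.09819030761719) [[ 469. -281.]
 [ 516. -283.]
 [ 521. -190.]
 [ 473. -188.]]
stand 344 ((519.7920532226562, -179.68516540527344), (3.7416765689849854, 93.24556732177734), 84.36548614501953) [[ 473. -177.]
 [ 566. -186.]
 [ 566. -182.]
 [ 474. -173.]]
```

View pics/wrist1.png

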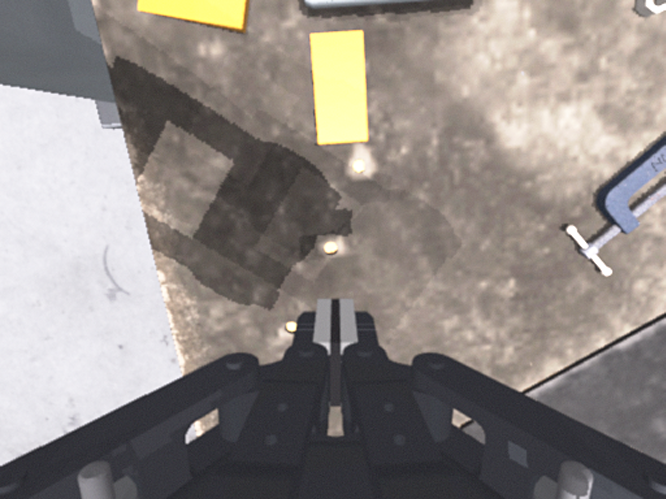

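Emit:
drive_tool(deltas="0 0 0 0 8 -2.6; 0 0 0 0 0 0; -0.001 0.001 0.03 0 0 0; -0.001 0.001 0.03 0 0 0; -0.001 0.001 0.03 0 0 0; -0.001 0.001 0.03 0 0 0; -0.001 0.001 0.03 0 0 0; 0 0.001 0.02 0 0 0; 0 0 0 0 0 0")

```text
t: 3.75
eef_pos: [0.4793, -0.3357, 0.0284]
tcp_rot: [179.8, -7.4, 84.5]
contact_force: [-0.5, 0.0, -0.8]
gripper_width: 0.001
```

Emit:
drive_tool(deltas="0 0.005 0 0 0 -2; -0.001 0.001 0.011 0 0 0; -0.001 0 0.01 0 0 0; 0 0 0 0 0 0")

```text
t: 4.15
eef_pos: [0.4863, -0.3381, 0.0094]
tcp_rot: [179.4, -7.1, 86.5]
contact_force: [0.2, -0.0, -0.3]
gripper_width: -0.001
```

Emit:
drive_tool(deltas="0.01 0 0.002 0 0 0; 0.01 0 0.002 0 0 0; 0.01 0 0.0015 0 0 0; 0.01 0 0.001 0 0 0; 0.008 0 0.001 0 0 0; 0 0 0 0 0 0")

```text
t: 4.75
eef_pos: [0.4901, -0.2849, 0.0091]
tcp_rot: [179.3, -7.1, 86.5]
contact_force: [-0.6, 0.1, -0.0]
gripper_width: 0.004
```

Emit:
drive_tool(deltas="0.006 0 0.001 0 0 0; 0.006 0 0.001 0 0 0; 0.006 0 0.001 0 0 0; 0 0 0 0 0 0")

```text
t: 5.15
eef_pos: [0.4914, -0.2653, 0.0086]
tcp_rot: [179.3, -7.0, 86.5]
contact_force: [0.8, -1.1, -0.6]
gripper_width: 0.002
```

```bash
cat > look.py <<'E'
from h import *
import sys
s=ctrl.get_state();print(s["t"],s["eef_pos"].round(4),s["tcp_rot"].round(1),s["contact_force"].round(1))
p=ctrl.snapshot("scene");w=world(p);px=p["pixels"].astype(int);x,y,z=w[...,0],w[...,1],w[...,2]
m=(x>.44)&(x<.55)&(y>-.32)&(y<-.15)&(z<.03)&(px[...,0]-px[...,2]>50)
n,l,S,c=cv2.connectedComponentsWithStats(m.astype(np.uint8));m=l==1+np.argmax(S[1:,4])
q=w[m];print("wedge",cv2.boxPoints(cv2.minAreaRect(q[:,:2].astype(np.float32)*1000)).round().tolist())
m=(x>.46)&(x<.64)&(y>-.2)&(y<.06)&(z>.022)&(z<.046);q=w[m]
print("stand",cv2.boxPoints(cv2.minAreaRect(q[:,:2].astype(np.float32)*1000)).round().tolist())
# base top plane: robust fit on flat surface
A=np.c_[q[:,:2]-[.55,-.075],np.ones(len(q))];b=q[:,2];k=np.ones(len(q),bool)
for t in(.006,.004,.003,.002,.002,.002):
    c=np.linalg.lstsq(A[k],b[k],rcond=None)[0];k=abs(b-A@c)<t
print("top slopes deg",np.degrees(c[:2]).round(2),"h",c[2].round(4),k.sum())
save(p,sys.argv[1],(200,160,340,350),3)
E
python3 look.py s2.png
```

```text
5.15 [ 0.4914 -0.2653  0.0086] [179.3  -7.   86.5] [ 0.8 -1.1 -0.6]
wedge [[466.0, -282.0], [513.0, -290.0], [518.0, -261.0], [471.0, -254.0]]
stand [[460.0, 20.0], [486.0, -118.0], [545.0, -107.0], [519.0, 31.0]]
top slopes deg [4.16 1.78] h 0.0432 607
```

Emit:
drive_tool(deltas="0.006 0 0.001 0 0 0; 0.006 0 0.001 0 0 0; 0.005 0 0.0008 0 0 0; 0 0 0 0 0 0")

```text
t: 5.6
eef_pos: [0.4925, -0.2473, 0.0077]
tcp_rot: [179.3, -7.0, 86.5]
contact_force: [0.1, 0.6, -0.3]
gripper_width: 0.0
```

```bash
sed -i 's/snapshot("scene")/snapshot(sys.argv[2])/; s/(200,160,340,350),3/((230,130,370,270)if sys.argv[2]=="side" else (200,160,340,350)),4 if sys.argv[2]=="side" else 3/' look.py; python3 look.py s3.png side
```

```text
5.6 [ 0.4925 -0.2473  0.0077] [179.3  -7.   86.5] [ 0.1  0.6 -0.3]
wedge [[470.0, -281.0], [529.0, -282.0], [532.0, -170.0], [474.0, -168.0]]
stand [[472.0, -176.0], [619.0, -184.0], [631.0, 39.0], [484.0, 47.0]]
top slopes deg [2.82 1.32] h 0.0433 760
```

View pics/s3.png

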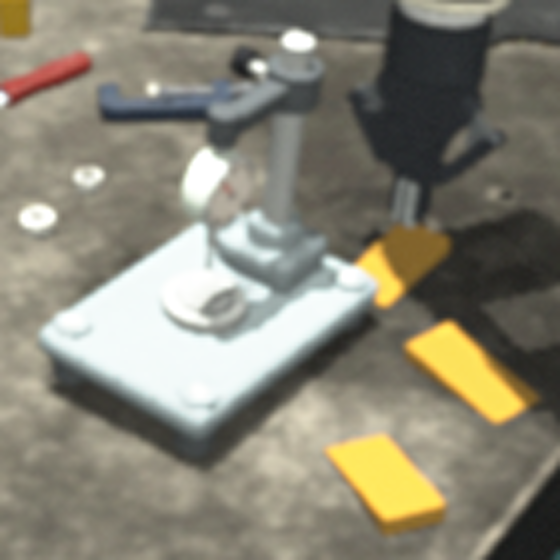

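Emit:
drive_tool(deltas="0.005 0 0.001 0 0 0; 0.004 0 0.0005 0 0 0; 0 0 0 0 0 0")

```text
t: 5.95
eef_pos: [0.4932, -0.2379, 0.0074]
tcp_rot: [179.3, -7.0, 86.4]
contact_force: [-0.1, 0.5, -0.2]
gripper_width: 0.004
```

Emit:
drive_tool(deltas="0.003 0 0.0005 0 0 0; 0 0 0 0 0 0")

```text
t: 6.15
eef_pos: [0.4934, -0.2345, 0.0073]
tcp_rot: [179.3, -7.0, 86.4]
contact_force: [-0.2, -0.6, -0.4]
gripper_width: 0.003
```

Emit:
drive_tool(deltas="0.003 0 0.0005 0 0 0; 0 0 0 0 0 0")

```text
t: 6.35
eef_pos: [0.4936, -0.2313, 0.0071]
tcp_rot: [179.3, -7.0, 86.4]
contact_force: [-0.2, -0.2, -0.6]
gripper_width: -0.002
```

```bash
python3 look.py s4.png side; python3 - <<'E'
from h import *
p=ctrl.snapshot("wrist");w=world(p);px=p["pixels"].astype(int);x,y,z=w[...,0],w[...,1],w[...,2]
m=(x>.44)&(x<.55)&(y>-.32)&(y<-.15)&(z<.03)&(px[...,0]-px[...,2]>50)
q=w[m];print(m.sum(),q.min(0),q.max(0));save(p,"w4.png",s=1)
E
```

```text
6.35 [ 0.4936 -0.2313  0.0071] [179.3  -7.   86.4] [-0.2 -0.2 -0.6]
wedge [[469.0, -281.0], [524.0, -283.0], [530.0, -173.0], [475.0, -170.0]]
stand [[471.0, -178.0], [617.0, -186.0], [630.0, 39.0], [484.0, 47.0]]
top slopes deg [2.8  1.28] h 0.0432 736
6021 [ 0.47159177 -0.25827071 -0.00150407] [ 0.51849301 -0.18988094  0.0129    ]
```

View pics/w4.png

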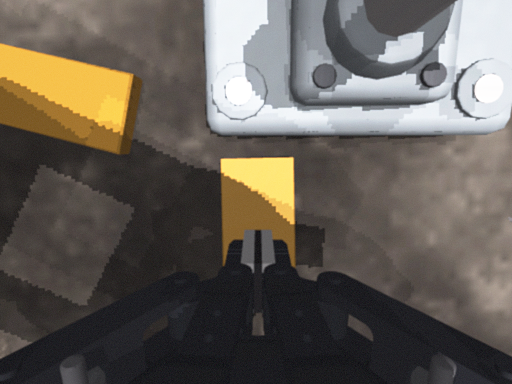

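```bash
python3 - <<'E'
from h import *
p=ctrl.snapshot("wrist");w=world(p)
for r in range(150,275,6): print(r,[w[r,c].round(3).tolist() for c in(235,250,266,288)])
print(ctrl.get_state()["eef_pos"])
p=ctrl.snapshot("side");save(p,"s5.png",(290,150,370,240),7)
E
```

```text
150 [[0.483, -0.186, 0.002], [0.492, -0.186, 0.0], [0.502, -0.187, 0.001], [0.515, -0.188, 0.0]]
156 [[0.483, -0.189, 0.0], [0.492, -0.19, 0.0], [0.502, -0.191, 0.0], [0.515, -0.191, 0.001]]
162 [[0.483, -0.193, 0.002], [0.492, -0.193, 0.002], [0.502, -0.194, 0.003], [0.515, -0.195, 0.003]]
168 [[0.483, -0.196, 0.003], [0.492, -0.197, 0.002], [0.501, -0.198, 0.004], [0.515, -0.198, 0.003]]
174 [[0.483, -0.2, 0.004], [0.491, -0.201, 0.003], [0.501, -0.201, 0.003], [0.514, -0.202, 0.003]]
180 [[0.482, -0.204, 0.003], [0.491, -0.204, 0.003], [0.501, -0.205, 0.004], [0.514, -0.206, 0.005]]
186 [[0.482, -0.207, 0.005], [0.491, -0.208, 0.004], [0.501, -0.208, 0.004], [0.514, -0.209, 0.005]]
192 [[0.482, -0.211, 0.005], [0.491, -0.211, 0.005], [0.5, -0.212, 0.005], [0.514, -0.213, 0.006]]
198 [[0.481, -0.214, 0.005], [0.491, -0.215, 0.007], [0.5, -0.215, 0.006], [0.513, -0.216, 0.005]]
204 [[0.481, -0.218, 0.006], [0.49, -0.219, 0.005], [0.5, -0.219, 0.007], [0.513, -0.22, 0.005]]
210 [[0.481, -0.221, 0.007], [0.49, -0.222, 0.006], [0.5, -0.222, 0.008], [0.513, -0.224, 0.007]]
216 [[0.481, 
[... 319 characters left out ...]
-0.225, 0.047], [0.498, -0.225, 0.049], [0.512, -0.238, 0.008]]
240 [[0.483, -0.228, 0.046], [0.49, -0.225, 0.055], [0.498, -0.226, 0.055], [0.512, -0.242, 0.009]]
246 [[0.483, -0.229, 0.053], [0.49, -0.227, 0.06], [0.497, -0.227, 0.061], [0.512, -0.245, 0.01]]
252 [[0.484, -0.229, 0.059], [0.49, -0.227, 0.067], [0.497, -0.227, 0.067], [0.507, -0.231, 0.058]]
258 [[0.484, -0.231, 0.063], [0.49, -0.228, 0.072], [0.497, -0.228, 0.072], [0.506, -0.232, 0.064]]
264 [[0.485, -0.226, 0.081], [0.49, -0.229, 0.076], [0.497, -0.229, 0.076], [0.505, -0.228, 0.078]]
270 [[0.485, -0.227, 0.085], [0.491, -0.228, 0.082], [0.496, -0.228, 0.083], [0.504, -0.229, 0.083]]
[ 0.49366953 -0.23165099  0.00717275]
```

View pics/s5.png

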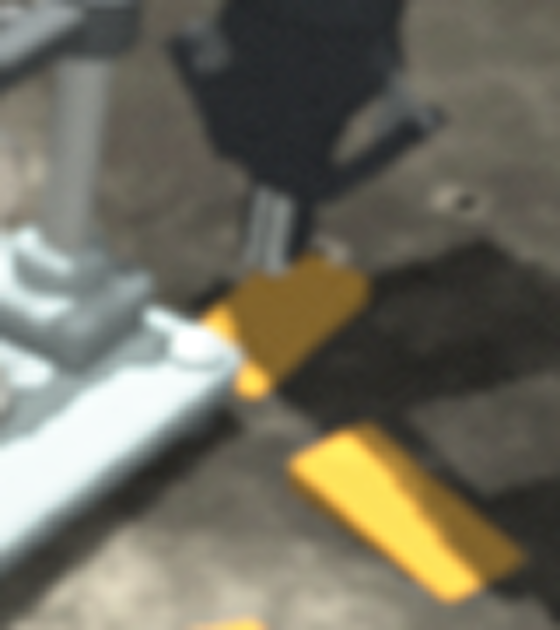

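```bash
python3 - <<'E'
from h import *
from scipy.spatial.transform import Rotation as R
s=ctrl.get_state();print(s["t"],s["eef_pos"],s["qpos"].round(2),s["gripper_width"],ctrl.grip_depth)
p=ctrl.snapshot("wrist");Rc=R.from_rotvec(np.ravel(p["rvec"]));c=-Rc.inv().apply(np.ravel(p["tvec"]))
print("cam",c,"in tool",R.from_euler("xyz",s["tcp_rot"],degrees=True).inv().apply(c-s["eef_pos"]))
w=np.load("wrist.npz")["w"]  # at eef (.4778,-.346,.2015)
for r in(215,222,226,229,231,233,236,240,246): print(r,[w[r,k].round(3).tolist() for k in(247,252,265)])
p=ctrl.snapshot("side");w=world(p)
for r in range(170,192,2): print(r,[w[r,k].round(3).tolist() for k in(326,328,330,332)])
E
```

```text
6.55 [ 0.4936483  -0.23163608  0.0071438 ] [-31.65  -0.77 109.18   6.78  74.38 -30.03] 0.0011299039806133729 0.0187
cam [ 0.49481037 -0.18418832  0.18727754] in tool [ 0.069096    0.0003756  -0.17299251]
215 [[0.458, -0.41, 0.001], [0.464, -0.411, 0.001], [0.481, -0.413, -0.0]]
222 [[0.456, -0.42, 0.001], [0.463, -0.421, 0.001], [0.48, -0.423, 0.0]]
226 [[0.456, -0.426, 0.001], [0.462, -0.427, -0.001], [0.479, -0.428, 0.001]]
229 [[0.455, -0.43, 0.0], [0.462, -0.43, 0.002], [0.479, -0.432, 0.0]]
231 [[0.474, -0.333, 0.239], [0.477, -0.334, 0.239], [0.483, -0.335, 0.238]]
233 [[0.474, -0.334, 0.241], [0.477, -0.334, 0.24], [0.483, -0.335, 0.24]]
236 [[0.474, -0.334, 0.244], [0.477, -0.334, 0.244], [0.483, -0.335, 0.244]]
240 [[0.474, -0.334, 0.248], [0.477, -0.334, 0.248], [0.483, -0.335, 0.249]]
246 [[0.475, -0.334, 0.254], [0.477, -0.334, 0.255], [0.482, -0.335, 0.254]]
170 [[0.506, -0.232, 0.096], [0.499, -0.231, 0.099], [0.492, -0.23, 0.103], [0.483, -0.225, 0.108]]
172 [[0.504, -0.229, 0.092], [0.497, -0.228, 0.095], [0.493, -0.233, 0.094], [0.486, -0.232, 0.097]]
174 [[0.504, -0
[... 175 characters left out ...]
27, 0.086]]
178 [[0.504, -0.232, 0.069], [0.495, -0.226, 0.076], [0.489, -0.228, 0.077], [0.484, -0.23, 0.078]]
180 [[0.5, -0.225, 0.067], [0.495, -0.229, 0.067], [0.489, -0.229, 0.069], [0.484, -0.233, 0.069]]
182 [[0.5, -0.225, 0.06], [0.493, -0.225, 0.062], [0.487, -0.226, 0.064], [0.483, -0.231, 0.063]]
184 [[0.5, -0.226, 0.053], [0.493, -0.226, 0.055], [0.488, -0.229, 0.055], [0.482, -0.23, 0.057]]
186 [[0.5, -0.227, 0.045], [0.491, -0.223, 0.05], [0.487, -0.228, 0.049], [0.484, -0.235, 0.046]]
188 [[0.516, -0.259, 0.013], [0.492, -0.226, 0.041], [0.49, -0.234, 0.037], [0.5, -0.269, 0.014]]
190 [[0.512, -0.253, 0.011], [0.505, -0.253, 0.013], [0.5, -0.256, 0.014], [0.497, -0.264, 0.01]]
```

Both cameras agree that the fingertips sit about 37 mm higher than the reported TCP. The fingers passed over the wedge without touching it, and it has not moved. I'll back off behind the tail and descend with that correction.

Emit:
drive_tool(deltas="-0.02 0 -0.003 0 0 0; -0.02 0 -0.003 0 0 0; -0.02 0 -0.003 0 0 0; -0.02 0 -0.003 0 0 0; 0 0 0 0 0 0")

```text
t: 7.15
eef_pos: [0.4882, -0.3173, 0.0095]
tcp_rot: [179.3, -7.0, 86.5]
contact_force: [-0.5, 0.3, 0.8]
gripper_width: -0.002
```

Emit:
drive_tool(deltas="-0.001 0 0.01 0 0 0; -0.001 0 0.01 0 0 0; -0.001 0 0.005 0 0 0; 0 0 0 0 0 0")

```text
t: 7.55
eef_pos: [0.4879, -0.317, -0.019]
tcp_rot: [179.3, -7.1, 86.4]
contact_force: [-0.9, -0.6, -0.4]
gripper_width: -0.001
```

```bash
cat > wr.py <<'E'
from h import *
import sys
s=ctrl.get_state();print(s["t"],s["eef_pos"].round(4),s["tcp_rot"].round(1),s["contact_force"].round(1))
p=ctrl.snapshot("wrist");w=world(p);px=p["pixels"].astype(int);x,y,z=w[...,0],w[...,1],w[...,2]
m=(x>.44)&(x<.55)&(y>-.32)&(y<-.1)&(z<.03)&(px[...,0]-px[...,2]>50)
n,l,S,c=cv2.connectedComponentsWithStats(m.astype(np.uint8));m=l==1+np.argmax(S[1:,4])
print("wedge",cv2.boxPoints(cv2.minAreaRect(w[m][:,:2].astype(np.float32)*1000)).round().tolist())
for r in range(224,246,2): print(r,[w[r,k].round(3).tolist() for k in(250,266)])
save(p,sys.argv[1])
E
python3 wr.py w6.png
```

```text
7.55 [ 0.4879 -0.317  -0.019 ] [179.3  -7.1  86.4] [-0.9 -0.6 -0.4]
wedge [[468.0, -281.0], [516.0, -284.0], [521.0, -201.0], [472.0, -199.0]]
224 [[0.484, -0.311, 0.001], [0.493, -0.312, 0.0]]
226 [[0.484, -0.312, 0.0], [0.493, -0.313, 0.0]]
228 [[0.484, -0.313, -0.0], [0.493, -0.314, -0.0]]
230 [[0.485, -0.31, 0.017], [0.492, -0.31, 0.017]]
232 [[0.485, -0.31, 0.02], [0.492, -0.311, 0.019]]
234 [[0.485, -0.31, 0.022], [0.492, -0.31, 0.023]]
236 [[0.485, -0.311, 0.024], [0.492, -0.311, 0.024]]
238 [[0.485, -0.311, 0.027], [0.492, -0.311, 0.027]]
240 [[0.485, -0.311, 0.028], [0.492, -0.311, 0.03]]
242 [[0.485, -0.311, 0.03], [0.492, -0.312, 0.03]]
244 [[0.485, -0.311, 0.033], [0.492, -0.312, 0.033]]
```

Emit:
drive_tool(deltas="0.008 0 0.005 0 0 0; 0.006 0 0.004 0 0 0; 0.006 0 0.001 0 0 0; 0 0 0 0 0 0")

```text
t: 8.0
eef_pos: [0.4899, -0.2933, -0.0263]
tcp_rot: [179.3, -7.1, 86.5]
contact_force: [-0.7, -0.6, 1.1]
gripper_width: 0.006
```

Emit:
drive_tool(deltas="0.008 0 0.001 0 0 0; 0.008 0 0.001 0 0 0; 0.008 0 0.001 0 0 0; 0 0 0 0 0 0")

```text
t: 8.4
eef_pos: [0.4918, -0.2671, -0.0257]
tcp_rot: [179.3, -7.0, 86.5]
contact_force: [-0.7, 0.0, 0.2]
gripper_width: 0.001
```

```bash
python3 wr.py w7.png; python3 look.py s7.png side
```

```text
8.4 [ 0.4918 -0.2671 -0.0257] [179.3  -7.   86.5] [-0.7  0.   0.2]
wedge [[471.0, -264.0], [518.0, -266.0], [522.0, -172.0], [475.0, -170.0]]
224 [[0.489, -0.255, 0.016], [0.496, -0.256, 0.016]]
226 [[0.489, -0.256, 0.016], [0.496, -0.257, 0.016]]
228 [[0.489, -0.257, 0.016], [0.496, -0.258, 0.016]]
230 [[0.489, -0.258, 0.016], [0.496, -0.259, 0.016]]
232 [[0.489, -0.26, 0.014], [0.496, -0.261, 0.012]]
234 [[0.489, -0.26, 0.015], [0.496, -0.26, 0.016]]
236 [[0.489, -0.261, 0.018], [0.496, -0.261, 0.018]]
238 [[0.489, -0.261, 0.021], [0.496, -0.262, 0.019]]
240 [[0.489, -0.261, 0.022], [0.496, -0.261, 0.023]]
242 [[0.489, -0.261, 0.024], [0.496, -0.262, 0.025]]
244 [[0.489, -0.261, 0.027], [0.495, -0.262, 0.027]]
8.45 [ 0.4919 -0.2675 -0.0256] [179.2  -7.   86.5] [ 0.3 -0.1  0.6]
wedge [[471.0, -163.0], [474.0, -285.0], [532.0, -283.0], [528.0, -161.0]]
stand [[472.0, -175.0], [618.0, -182.0], [628.0, 39.0], [482.0, 46.0]]
top slopes deg [2.85 1.31] h 0.0432 763
```

Emit:
drive_tool(deltas="0.007 0 0.001 0 0 0; 0.007 0 0.001 0 0 0; 0.006 0 0.001 0 0 0")

```text
t: 8.8
eef_pos: [0.4936, -0.2496, -0.0256]
tcp_rot: [179.1, -6.8, 86.4]
contact_force: [0.1, -8.3, -0.2]
gripper_width: -0.002
```

Emit:
drive_tool(deltas="0.005 0 0.0006 0 0 0; 0.005 0 0.0006 0 0 0")

```text
t: 9.0
eef_pos: [0.4945, -0.2404, -0.0254]
tcp_rot: [179.1, -6.6, 86.4]
contact_force: [-0.9, -5.9, -1.9]
gripper_width: -0.002
```

```bash
python3 wr.py w8.png|head -2; python3 look.py s8.png side
```

```text
9.0 [ 0.4945 -0.2404 -0.0254] [179.1  -6.6  86.4] [-0.9 -5.9 -1.9]
wedge [[472.0, -235.0], [521.0, -238.0], [524.0, -177.0], [475.0, -174.0]]
9.05 [ 0.4945 -0.2397 -0.0254] [179.1  -6.6  86.4] [ 0.  -3.4 -1.9]
wedge [[443.0, -171.0], [497.0, -273.0], [538.0, -251.0], [483.0, -149.0]]
stand [[470.0, -178.0], [617.0, -189.0], [633.0, 37.0], [486.0, 47.0]]
top slopes deg [0.95 0.38] h 0.0437 983
```

Emit:
drive_tool(deltas="0.005 0 0.0006 0 0 0; 0.005 0 0.0006 0 0 0")

```text
t: 9.3
eef_pos: [0.4951, -0.2308, -0.0255]
tcp_rot: [179.1, -6.5, 86.3]
contact_force: [-0.8, -6.7, -2.3]
gripper_width: 0.001
```

Emit:
drive_tool(deltas="0.004 0 0.0005 0 0 0")

```text
t: 9.4
eef_pos: [0.4954, -0.2272, -0.0255]
tcp_rot: [179.1, -6.5, 86.3]
contact_force: [-0.3, -6.7, -2.1]
gripper_width: -0.002
```

Emit:
drive_tool(deltas="0.003 0 0.0003 0 0 0")

```text
t: 9.5
eef_pos: [0.4956, -0.2246, -0.0255]
tcp_rot: [179.1, -6.4, 86.3]
contact_force: [-0.1, -6.8, -3.0]
gripper_width: -0.005
```

Emit:
drive_tool(deltas="0.003 0 0.0003 0 0 0")

```text
t: 9.6
eef_pos: [0.4958, -0.2221, -0.0254]
tcp_rot: [179.0, -6.3, 86.3]
contact_force: [0.3, -6.1, -3.0]
gripper_width: -0.001
```

Emit:
drive_tool(deltas="0.003 0 0.0003 0 0 0")

```text
t: 9.7
eef_pos: [0.496, -0.2201, -0.0254]
tcp_rot: [179.0, -6.2, 86.3]
contact_force: [-0.0, -15.5, -3.5]
gripper_width: -0.0
```

```bash
python3 wr.py w9.png|head -2; python3 look.py s9.png side
```

```text
9.7 [ 0.496  -0.2201 -0.0254] [179.   -6.2  86.3] [ -0.  -15.5  -3.5]
wedge [[474.0, -214.0], [522.0, -218.0], [525.0, -181.0], [477.0, -177.0]]
9.75 [ 0.496  -0.2199 -0.0254] [179.   -6.2  86.3] [  0.8 -10.4  -3.7]
wedge [[468.0, -153.0], [477.0, -213.0], [491.0, -211.0], [483.0, -151.0]]
stand [[473.0, -175.0], [620.0, -184.0], [633.0, 38.0], [486.0, 47.0]]
top slopes deg [ 0.16 -0.15] h 0.0441 1195
```

Emit:
drive_tool(deltas="0.003 0 0.0003 0 0 0")

```text
t: 9.9
eef_pos: [0.4962, -0.2183, -0.0254]
tcp_rot: [179.0, -6.1, 86.3]
contact_force: [0.4, -13.7, -4.8]
gripper_width: -0.002
```

Emit:
drive_tool(deltas="-0.01 0 -0.0015 0 0 0; -0.02 0 -0.003 0 0 0; -0.02 0 -0.003 0 0 0; -0.005 0 -0.03 0 0 0; -0.005 0 -0.05 0 0 0; -0.005 0 -0.05 0 0 0; 0 0 0 0 0 0")

```text
t: 10.6
eef_pos: [0.4869, -0.3014, 0.1075]
tcp_rot: [179.2, -6.4, 86.3]
contact_force: [0.2, -0.2, 0.7]
gripper_width: -0.004
```

```bash
python3 wr.py w10.png|head -2; python3 look.py s10.png scene;python3 look.py s11.png side
```

```text
10.6 [ 0.4869 -0.3014  0.1075] [179.2  -6.4  86.3] [ 0.2 -0.2  0.7]
wedge [[474.0, -210.0], [522.0, -211.0], [523.0, -168.0], [475.0, -167.0]]
10.65 [ 0.486  -0.3004  0.1042] [179.4  -6.5  86.3] [-0.3  0.1 -0.9]
wedge [[458.0, -180.0], [492.0, -213.0], [511.0, -193.0], [477.0, -160.0]]
stand [[475.0, -173.0], [577.0, -179.0], [588.0, 36.0], [486.0, 41.0]]
top slopes deg [-0.07 -0.53] h 0.0435 505
10.7 [ 0.4853 -0.2994  0.1018] [179.5  -6.6  86.2] [-0.9 -0.  -0.9]
wedge [[455.0, -165.0], [495.0, -246.0], [524.0, -232.0], [484.0, -151.0]]
stand [[471.0, -172.0], [619.0, -182.0], [635.0, 38.0], [487.0, 49.0]]
top slopes deg [ 0.05 -0.06] h 0.044 1197
```

View pics/s10.png

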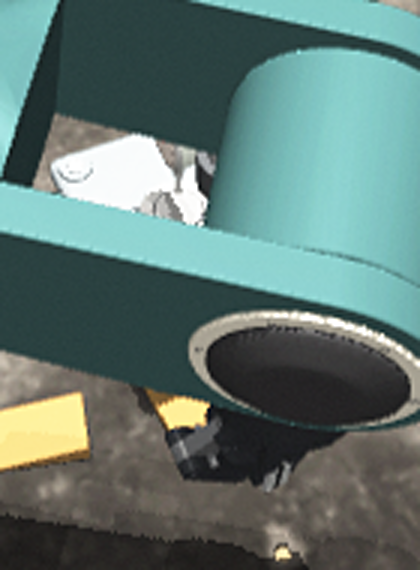

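```bash
python3 - <<'E'
from h import *
s=ctrl.get_state();e=s["eef_pos"];print(e,s["qpos"].round(1))
for n in("side","scene"):
    p=ctrl.snapshot(n);w=world(p);px=p["pixels"].astype(int)
    m=(px[...,1]-px[...,0]>25)&(w[...,2]>.12)&(w[...,0]>.15)&(w[...,0]<.6)&(abs(w[...,1]+.2)<.3)
    q=w[m];az=np.arctan2(e[1],e[0]);r=q[:,0]*np.cos(az)+q[:,1]*np.sin(az);l=-q[:,0]*np.sin(az)+q[:,1]*np.cos(az)
    print(n,len(q))
    for a in np.arange(.2,.8,.05):
        k=(r>=a)&(r<a+.05)
        if k.sum()>5: print(round(a,2),k.sum(),"z",np.percentile(q[k,2],[1,99]).round(3),"lat",np.percentile(l[k],[1,99]).round(3))
    if n=="side":
        save(p,"s12.png",(180,20,420,220),3)
        x,y,z=w[...,0],w[...,1],w[...,2]
        m=(abs(z-.048)<.0017)&(x>.56)&(x<.66)&(y>-.03)&(y<.06);print("boss",m.sum(),np.median(w[m],0),w[m].min(0),w[m].max(0))
print(np.hypot(*e[:2]))
E
```

```text
[ 0.48486344 -0.29877905  0.10028084] [-37.4  -1.7 100.9   5.8  84.2 -34.4]
side 2741
0.25 41 z [0.459 0.515] lat [0.056 0.066]
0.3 406 z [0.447 0.538] lat [0.019 0.064]
0.35 344 z [0.45  0.533] lat [0.005 0.056]
0.4 529 z [0.406 0.508] lat [0.007 0.055]
0.45 501 z [0.396 0.493] lat [-0.007  0.053]
0.5 557 z [0.334 0.487] lat [-0.084  0.049]
0.55 356 z [0.338 0.481] lat [-0.095  0.043]
0.6 7 z [0.468 0.475] lat [0.021 0.029]
boss 66 [0.60672417 0.01665548 0.04773236] [ 0.56073162 -0.0266923   0.04632969] [0.62872033 0.03647801 0.0496383 ]
scene 31674
0.2 77 z [0.559 0.574] lat [0.019 0.049]
0.25 4438 z [0.493 0.573] lat [-0.071  0.037]
0.3 5825 z [0.479 0.556] lat [-0.074  0.031]
0.35 5277 z [0.461 0.537] lat [-0.075  0.025]
0.4 4391 z [0.458 0.515] lat [-0.09   0.038]
0.45 2645 z [0.472 0.492] lat [-0.097  0.038]
0.5 1813 z [0.43  0.487] lat [-0.102  0.033]
0.55 4402 z [0.45 0.48] lat [-0.106  0.026]
0.6 2635 z [0.427 0.473] lat [-0.108  0.022]
0.569527413983626
```

View pics/s12.png

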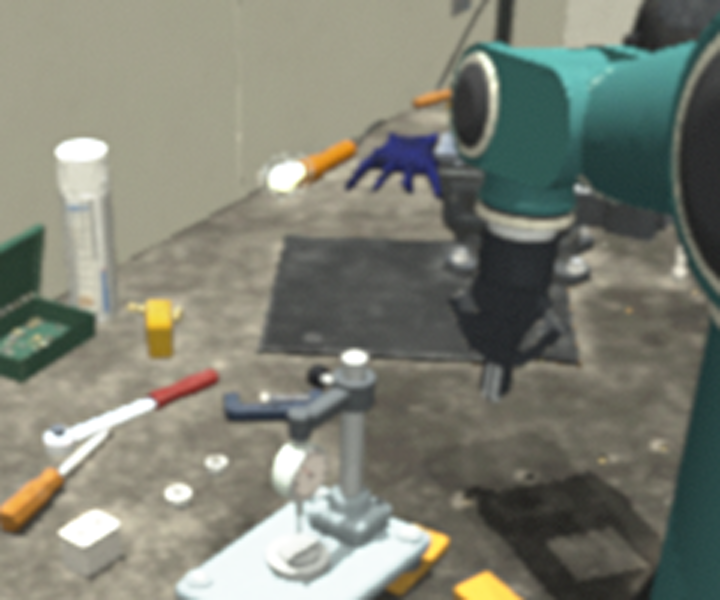

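Emit:
drive_tool(deltas="0 0 -0.05 0 -6.6 0; 0 0 -0.05 0 0 0; 0 0 -0.05 0 0 0; 0 0 -0.05 0 0 0; 0 0 -0.02 0 0 0; 0 0 0 0 0 0")

```text
t: 11.45
eef_pos: [0.4824, -0.3019, 0.3169]
tcp_rot: [-179.5, -0.4, 86.4]
contact_force: [-0.1, -1.0, -0.4]
gripper_width: -0.001
```

Emit:
drive_tool(deltas="0.032 0.0105 0 0 0 0; 0.032 0.0105 0 0 0 0; 0.032 0.0105 0 0 0 0; 0.032 0.0105 0 0 0 0; 0.032 0.0105 0 0 0 0; 0.032 0.0105 0 0 0 0; 0.032 0.0105 0 0 0 0; 0.032 0.0105 0 0 0 0; 0.032 0.0105 0 0 0 0; 0.032 0.0105 0 0 0 0; 0 0 0 0 0 0")

```text
t: 12.55
eef_pos: [0.609, 0.0251, 0.2906]
tcp_rot: [-177.7, -0.7, 86.4]
contact_force: [0.1, -0.8, -0.5]
gripper_width: 0.001
```

```bash
python3 - <<'E'
from h import *
s=ctrl.get_state();e=s["eef_pos"];print(s["t"],e,s["tcp_rot"])
for n in("scene","side","wrist"):
    p=ctrl.snapshot(n);w=world(p);x,y,z=w[...,0],w[...,1],w[...,2]
    for lo,hi in((.046,.051),):
        m=(z>lo)&(z<hi)&(x>.58)&(x<.65)&(y>-.02)&(y<.06);print(n,m.sum(),np.nanmedian(w[m],0) if m.any() else "")
    m=(z>.035)&(z<.052)&(x>.57)&(x<.66)&(y>-.03)&(y<.07)
    if m.sum()>20: print("max x,y",np.percentile(w[m],99,axis=0).round(3),np.percentile(w[m],1,axis=0).round(3))
E
```

```text
12.55 [0.60899877 0.02507574 0.29056275] [-177.74600477   -0.7066879    86.37926064]
scene 0 
max x,y [0.629 0.031 0.045] [ 0.571 -0.029  0.039]
side 77 [0.60835527 0.01436803 0.04739439]
max x,y [0.63 0.04 0.05] [ 0.571 -0.029  0.036]
wrist 297 [0.61327017 0.01649984 0.04846565]
max x,y [0.631 0.039 0.05 ] [ 0.571 -0.029  0.036]
```

Emit:
drive_tool(deltas="-0.008 0.004 0 -2.3 0 0; 0 0 0.04 0 0 0; 0 0 0.04 0 0 0; 0 0 0.04 0 0 0; 0 0 0.04 0 0 0; 0 0 0 0 0 0")

```text
t: 13.3
eef_pos: [0.6103, 0.0078, 0.1256]
tcp_rot: [179.7, -0.6, 85.8]
contact_force: [0.3, 0.3, -0.8]
gripper_width: -0.001
```

Emit:
drive_tool(deltas="0.009 0.003 0 0 0 0; 0 0 0.03 0 0 0; 0 0 0.03 0 0 0; 0 0 0.02 0 0 0; 0 0 0 0 0 0")

```text
t: 13.8
eef_pos: [0.6201, 0.0168, 0.0556]
tcp_rot: [179.0, -0.6, 85.6]
contact_force: [-0.6, 0.3, -0.7]
gripper_width: 0.0
```

```bash
python3 - <<'E'
from h import *
s=ctrl.get_state();print(s["t"],s["eef_pos"],s["tcp_rot"],s["contact_force"])
p=ctrl.snapshot("wrist");w=world(p)
for r in range(218,242,2): print(r,[w[r,k].round(3).tolist() for k in(250,266)])
p=ctrl.snapshot("side");save(p,"s13.png",(190,80,370,260),3.3)
E
```

```text
13.8 [0.62006849 0.01684883 0.05561211] [178.97553167  -0.64229156  85.63791558] [-0.64857393  0.28691147 -0.73678216]
218 [[0.616, 0.019, 0.049], [0.626, 0.019, 0.049]]
220 [[0.616, 0.018, 0.048], [0.626, 0.017, 0.047]]
222 [[0.616, 0.017, 0.049], [0.626, 0.016, 0.049]]
224 [[0.616, 0.016, 0.05], [0.626, 0.014, 0.048]]
226 [[0.615, 0.014, 0.048], [0.626, 0.013, 0.048]]
228 [[0.615, 0.013, 0.049], [0.626, 0.009, 0.043]]
230 [[0.617, 0.028, 0.091], [0.625, 0.028, 0.091]]
232 [[0.617, 0.028, 0.094], [0.625, 0.028, 0.094]]
234 [[0.617, 0.028, 0.096], [0.624, 0.027, 0.096]]
236 [[0.617, 0.028, 0.098], [0.624, 0.028, 0.098]]
238 [[0.617, 0.028, 0.099], [0.624, 0.028, 0.101]]
240 [[0.617, 0.028, 0.102], [0.624, 0.027, 0.103]]
```

View pics/s13.png

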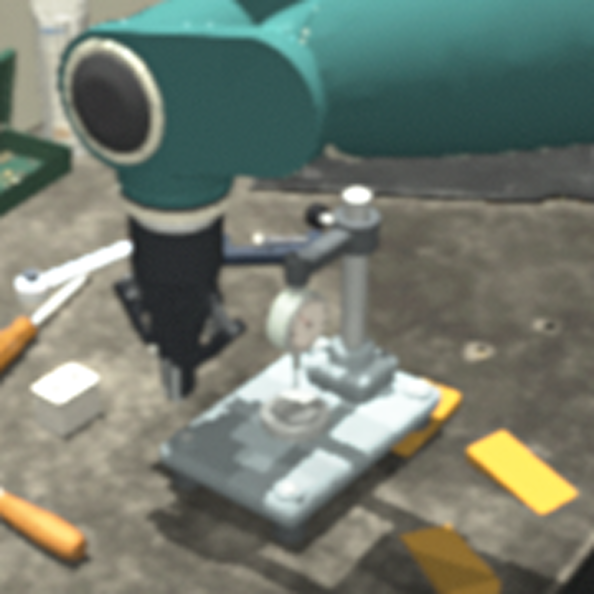

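Emit:
drive_tool(deltas="0 -0.006 0.015 0 0 0; 0 0 0.015 0 0 0; 0 0 0.005 0 0 0; 0 0 0 0 0 0")

```text
t: 14.3
eef_pos: [0.6178, 0.0177, 0.0253]
tcp_rot: [178.4, -0.7, 85.6]
contact_force: [0.4, 0.7, 0.7]
gripper_width: -0.001
```

Emit:
drive_tool(deltas="0 0 0.002 0 0 0; 0 0 0.002 0 0 0")

```text
t: 14.5
eef_pos: [0.6181, 0.0177, 0.0215]
tcp_rot: [178.4, -0.7, 85.6]
contact_force: [0.1, 0.3, 0.0]
gripper_width: 0.001
```

Emit:
drive_tool(deltas="0 -0.004 0.003 0 0 0; 0 0 0.003 0 0 0")

```text
t: 14.7
eef_pos: [0.6151, 0.018, 0.0179]
tcp_rot: [178.3, -0.7, 85.6]
contact_force: [-24.3, -0.1, 49.0]
gripper_width: -0.001
```

Emit:
drive_tool(deltas="0 0 0.002 0 0 0")

```text
t: 14.8
eef_pos: [0.6151, 0.018, 0.0182]
tcp_rot: [178.3, -0.7, 85.6]
contact_force: [-16.6, -0.1, 23.6]
gripper_width: -0.001
```

Emit:
drive_tool(deltas="0 0 0.002 0 0 0")

```text
t: 14.9
eef_pos: [0.615, 0.018, 0.0182]
tcp_rot: [178.2, -0.7, 85.6]
contact_force: [-13.3, -0.6, 20.9]
gripper_width: -0.001
```

Emit:
drive_tool(deltas="0 0 0.001 0 0 0; 0 0 0.001 0 0 0")

```text
t: 15.1
eef_pos: [0.6148, 0.018, 0.0184]
tcp_rot: [178.2, -0.7, 85.6]
contact_force: [-3.1, -0.2, 8.1]
gripper_width: 0.003
```

```bash
python3 - <<'E'
from h import *
s=ctrl.get_state();print(s["t"],s["eef_pos"],s["contact_force"],s["moment"])
p=ctrl.snapshot("wrist");w=world(p)
for r in range(222,240,2): print(r,[w[r,k].round(3).tolist() for k in(235,250,266,280)])
E
python3 look.py s14.png side
```

```text
15.1 [0.61484932 0.0179955  0.01835492] [-3.07763368 -0.24414458  8.07473317] [-0.02324708  0.56963611  0.02153108]
222 [[0.604, 0.031, 0.045], [0.611, 0.03, 0.044], [0.62, 0.029, 0.044], [0.627, 0.029, 0.045]]
224 [[0.604, 0.03, 0.044], [0.611, 0.029, 0.044], [0.62, 0.028, 0.044], [0.627, 0.027, 0.044]]
226 [[0.604, 0.029, 0.045], [0.611, 0.029, 0.047], [0.619, 0.028, 0.047], [0.627, 0.026, 0.043]]
228 [[0.603, 0.027, 0.044], [0.611, 0.028, 0.048], [0.619, 0.027, 0.048], [0.627, 0.026, 0.045]]
230 [[0.603, 0.027, 0.045], [0.611, 0.029, 0.054], [0.619, 0.029, 0.054], [0.627, 0.024, 0.045]]
232 [[0.603, 0.025, 0.044], [0.611, 0.029, 0.056], [0.619, 0.029, 0.056], [0.626, 0.023, 0.045]]
234 [[0.603, 0.024, 0.045], [0.611, 0.029, 0.058], [0.619, 0.029, 0.06], [0.626, 0.022, 0.044]]
236 [[0.603, 0.023, 0.044], [0.611, 0.03, 0.062], [0.619, 0.029, 0.061], [0.626, 0.021, 0.044]]
238 [[0.603, 0.023, 0.047], [0.611, 0.03, 0.065], [0.618, 0.029, 0.063], [0.626, 0.021, 0.047]]
15.15 [0.6149 0.018  0.0184] [178.2  -0.7  85.7] [-4.2 -0.1  8.9]
wedge [[453.0, -165.0], [498.0, -249.0], [525.0, -235.0], [481.0, -150.0]]
stand [[472.0, -173.0], [620.0, -183.0], [635.0, 39.0], [487.0, 50.0]]
top slopes deg [ 0.16 -0.15] h 0.0442 1122
```

View pics/s14.png

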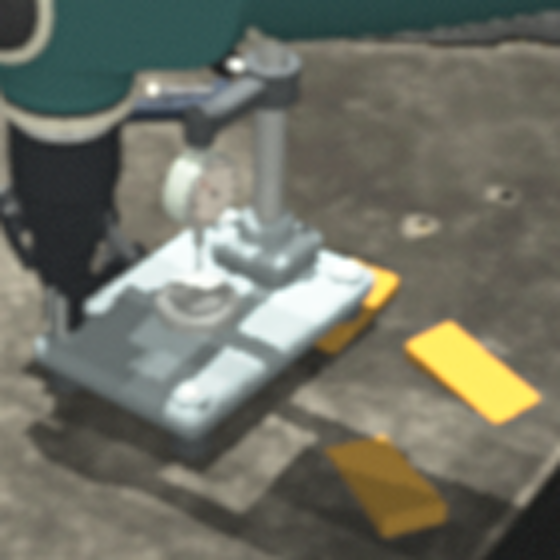

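Emit:
drive_tool(deltas="0 0 0.003 0 0 0; 0 0 0.0025 0 0 0; 0 0 0.0025 0 0 0")

```text
t: 15.5
eef_pos: [0.6153, 0.018, 0.0181]
tcp_rot: [178.1, -0.6, 85.7]
contact_force: [-16.5, -0.7, 27.5]
gripper_width: -0.003
```

Emit:
drive_tool(deltas="0 0 -0.005 0 0 0; 0 0 -0.03 0 0 0; 0 0 -0.05 0 0 0; 0 0 -0.05 0 0 0; 0 0 -0.05 0 0 0; 0 0 -0.05 0 0 0; 0 0 0 0 0 0")

```text
t: 16.2
eef_pos: [0.6045, 0.016, 0.2591]
tcp_rot: [178.2, -0.6, 85.7]
contact_force: [0.4, -0.4, -0.3]
gripper_width: 0.001
```

```bash
python3 look.py s15.png side; python3 - <<'E'
from h import *
for n in("scene","wrist","side"):
    p=ctrl.snapshot(n);w=world(p)
    for t in("setup_block","nut_a","pen_marker"):
        for d in ctrl.outline_of(p,t)[:2]: print(n,t,round(d["p"],2),np.nanmedian(w[d["mask"]],0).round(3))
E
```

```text
16.2 [0.6045 0.016  0.2591] [178.2  -0.6  85.7] [ 0.4 -0.4 -0.3]
wedge [[453.0, -165.0], [496.0, -247.0], [524.0, -232.0], [481.0, -151.0]]
stand [[472.0, -176.0], [619.0, -185.0], [633.0, 40.0], [486.0, 49.0]]
top slopes deg [0.14 0.07] h 0.044 1147
scene setup_block 0.57 [ 0.752 -0.006  0.035]
scene nut_a 0.39 [ 0.754 -0.198  0.009]
scene pen_marker 0.75 [0.467 0.23  0.012]
scene pen_marker 0.53 [ 0.75  -0.128  0.01 ]
wrist setup_block 0.9 [0.754 0.009 0.04 ]
wrist nut_a 0.67 [ 0.553 -0.025  0.045]
wrist nut_a 0.6 [ 0.752 -0.124  0.012]
wrist pen_marker 0.61 [0.483 0.197 0.015]
side setup_block 0.61 [0.75  0.015 0.03 ]
side nut_a 0.58 [ 0.751 -0.12   0.012]
side pen_marker 0.66 [0.466 0.244 0.014]
```

Emit:
drive_tool(deltas="0 0 -0.01 0 0 0; 0 0 0 0 0 0; 0 0 0 0 0 0")

```text
t: 17.15
eef_pos: [0.6029, 0.016, 0.2621]
tcp_rot: [178.7, -0.6, 85.7]
contact_force: [0.3, 0.5, -0.2]
gripper_width: 0.002
```

```bash
python3 -c "
from plant import ctrl
print(ctrl.sign_off())"
```

```text
the job is handed in; nothing more can be done
None
```

I pushed the right-most wedge under the short foot, pressed the far left corner to check it, took the hand away and handed the job in at about 17 s. The sign-off gave no verdict.

- **Levelling:** the push took about 6–8 N, then rose to 14–15 N once the last foot was down. The camera fit of the base top then showed a tilt of at most 0.2° (the limit is about 0.7°).
- **Rocking check:** under the press the base stayed level.
- **Last look, hand clear:** the base tilt was about 0.15° and the stand had moved only a few millimetres. The setup block, the nut I could identify and the pen read within about 6 mm of their starting positions. The second nut was not identified separately.

**What disagreed or went less well:**
- **TCP reading:** the fingertips sat about 36 mm higher than the reported TCP, and both the wrist and side cameras showed this. The first push therefore passed over the wedge without touching it. I repeated it with the correction.
- **Press force:** the first contact on the corner read 49 N, then fell to 21–24 N, with 13–24 N sideways. A second press read 27 N. Both were above the intended 15–20 N.
- **Wedge position:** the wedge sits about 5–9 mm off the foot's centreline, by my measurement. The sole should still be fully on it.
- **Scene camera:** the arm blocked its view after the push, so its tilt fit then (about 0.5°, on few pixels) was less reliable than the side camera's. I relied on the side camera.

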